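Index the neck support one notch and bring up the tool rest

TASK

Move the rosewood neck support exactly one notch along its rail towards the end where the bone saddle blank lies: pull out its spring knob, slide the support, and let the knob spring fully back in. Then walk the heavy aluminium tool rest forward, keeping it flat on the bench, until its long side sits flush along the front edge of the rail, in front of the support. Leave the magnifier and everything else on the bench where they are.

Things in the scene. Friction and masses are not known exactly. Their poses are not given: they have to be found in the camera images.
- rail: dividing rail fixed to the bench: dark steel base 120 x 280 x 22 mm, origin on the bench. Own frame: x away from the robot, y along the rail; base from x = -45 mm (front edge, robot side) to +75 mm, y = +-140 mm. On it a steel rack with 7 notches 30 mm apart along y, its toothed face leaning 30 deg to the robot, 50 mm high at x = -12 mm
- carriage (a joint): place of the neck support along the rail in m, growing along rail +y; 0 = middle notch, where it starts engaged; notches every 0.030 from -0.09 to +0.09. The pin has 1.5 mm of play each way in a notch; with the pin out, sliding takes about 3 N and it stays where left
- support (a point): centre of the cork pad in the cradle of the rosewood neck support, 88 mm above the bench, 41 mm behind (rail +x) the rail's origin line; moves with the support. The support block is 62 mm (rail x) by 64 mm (rail y); two cheeks rise to 101 mm
- knob (a point): point on the axis of the black round index knob, 26 mm wide, grip part from 12 mm below to 9 mm beyond this point. Its z axis = pull direction, leaning 30 deg from vertical to the robot (rail -x). At rest 87 mm above the bench, 34 mm in front (rail -x) of the rail's origin line. The sleeve below on the axis ends 25 mm under this point
- plunger (a joint): how far the knob is pulled out in m: 0 = fully in, pin 9 mm deep in a notch; clear of the teeth above 0.009; stop at 0.016. Spring 4 N at 0, 8 N at the stop. Released between notches the pin rests on a tooth (about 0.009) and drops in when the support is slid to a notch
- rest: tool rest: plain solid aluminium block, about 0.85 kg, 70 mm (its x) by 120 mm (its y) by 34 mm high, with a 2 mm high rubber strip on top near its +x long side; origin at the centre of its underside, x roughly towards the rail. Loose on the bench in front of the rail; when flush its centre is at x = -80 mm in the rail's frame
- blank: bone saddle blank, plain ivory-white bar 80 x 14 x 6 mm, loose on the bench beyond one end of the rail (about 190 mm from the rail's origin along rail +y or -y): the support moves towards this end. Origin at the centre of its underside, x along it
- gauge: brass feeler gauge, case 95 x 16 x 8 mm with fanned leaves, loose beyond the other end of the rail; origin at the centre of its underside
- lens (a point): centre of the lens underside of the magnifier, 225 mm above the bench: radius 52 mm with its chrome ring, 14 mm thick, over the support and reaching over the knob. It hangs on a swing arm (up to 290 mm high) hinged on a post 168 mm farther back. The tool cannot reach the knob upright; tilted along the knob's axis it passes in front of the lens
- bar: steel fret leveling bar, 200 x 30 x 18 mm, loose; origin at the centre of its underside, x along it
- crowner: aluminium fret crowning tool, 130 x 22 x 22 mm, loose; origin at the centre of its underside, x along it
- jar: small glass jar with a steel cap, 56 mm in diameter, 75 mm high, loose; origin at the centre of its underside
- cork: cork sanding block, 100 x 60 x 32 mm, loose; origin at the centre of its underside
- driver: screwdriver with a dark wooden handle, 150 mm long, lying; x along it, handle to its -x
Not all that is in view belongs to the job. Of the things that look like the rest, the smallest one is meant.

How it is judged:
By the outcome, as a careful person would: the job done as asked, in the order asked, and still so for the second after the job is handed in, with the robot touching nothing.
It also fails if it takes over 61 s, if anything falls off the work surface, if the arm or the gripper's body presses on something with over 40 N, if the wrist force passes 120 N, or if a joint passes its speed limit or range.

ROBOT

A 6-joint arm with a two-finger parallel gripper is mounted at the origin on the work surface. World frame = base frame: x ahead of the robot, y to its left, z up, the work surface at z = 0. Lengths are in m, angles in rad, forces in N, time in s.
With the tool pointing down it reaches from about 0.375 to 0.9 m from the base axis. Payload 3.1 kg.
Tool frame: the origin (TCP) lies midway between the tips of the shut fingers; the grasp point (between the pads) lies 19 mm behind it (manip.grip_depth is the distance from the TCP to the grasp point, in m); z points along the fingers, y is the line along which they close (so a half turn about z gives the same grasp; the last joint's range is limited). The gripper opens to 85 mm and grips with 20 to 120 N. Pads are 22 mm wide; open, the fingers measure 114 mm over their backs; the gripper's body (76 mm by 85 mm) begins 54 mm behind the grasp point. The pads swing forward as they close: fully open they stand 13 mm farther back than shut.
Start: joints at [1.014, 0.527, 1.433, -0, 1.181, -0.178], TCP at [0.231, 0.581, 0.231] pointing down, gripper open.
Joint ranges: [-3.08, 3.08], [-0.75, 2.2], [0.22, 2.44], [-1.43, 4.57], [0, 2.65], [-2.85, 2.85]. Speed limits (rad/s): [2.79, 2.79, 3.14, 3.14, 3.14, 3.14].

INTERFACE

Orientations are given as a unit quaternion [x, y, z, w].
In Python, from station import telemetry, snapshot, manip gives the robot as it stands. The module is installed in compiled form; this text tells all that it offers.
- The arm moves only by the shell command python3 -m crank 'ROWS' [OPENING] [FORCE]. ROWS is text: rows parted by semicolons, each of 6 numbers parted by spaces: the shift along the tool's x, y, z as a fraction of full scale, then the turn, a rotation vector about the tool's x, y, z as a fraction of full scale. A call has exactly 5 rows; each row shifts and turns the commanded pose from where the row before left it, along the tool's axes as they then stand; what a row does not reach is not made up. Full scale, the value 1, is 4 cm for a shift and 90 degrees for a turn. A row lasts 1/10 s, in which the tool goes at most 50 mm and 8.59 degrees, less where a joint would pass 70% of its speed; a pose out of reach is approached as far as the arm can. A call with a number of a shift or a turn outside -1 to 1 is refused whole. A call with a gripper value outside its range is refused whole. OPENING is the opening, from -1 (shut) to 1 (fully open), set as the call begins (- or left out, the last holds). The fingers move at their own pace and stop on an object; FORCE is the grip in N (left out, the last holds). Time passes only in rows, so rows that do not move let the fingers close, or fill a call up. It gives the time, the measured TCP pose, the force, the opening and the grip force at its end, in the units of the state.
- telemetry.sense(): the state, without advancing time (a new reading comes with each control period).
- snapshot(name): name is "side" or "top" or "wrist"; returns a dict with "image" (384x512x3 uint8, red, green, blue), "depth" (384x512 float32, m along the optical axis (not along the pixel's ray), 0 where there is no reading), "camera_matrix" (3x3 intrinsics, pixels), "k1" (the pictures are not rectified: a ray, as slopes to the right and down, at radius r is drawn at 1 + k1 r^2 times it, then the intrinsics apply), "rvec" (rotation vector, rad) and "tvec" (3), from world to camera coordinates, as OpenCV has them. Camera axes: x right, y down, z forward; pixel columns grow to the right and rows downward; lengths in m; the calibration is good to about 2 mm. A picture is of the moment at which its call begins.
- manip.sign_off(): hands the job in; it is judged then, once.
The state is a dict: "t": time; "q": joint angles; "qd": joint speeds; "tau": joint torques, N m; "tcp_pos": TCP position; "tool_rot": TCP orientation; "force": force on the tool from outside, world axes, zero at the start; "ft_torque": the same for the moment, N m; "finger_gap": opening from 0.0 (shut) to 1.0 (fully open); "gripper_force": force on a finger pad.
Only numpy, scipy, OpenCV 4.12 (cv2) and the standard library are available. Lean on these libraries where they do the work, as an engineer would, in place of code of your own. Each camera call takes 0.05 s, during which the arm holds its last target. There are 200 camera calls.

## Working session

There is one attempt and no reset: what is moved stays moved. The work goes in short steps, Python scripts to look and compute and a shell command to move; the robot and the scene stay as the last step left them, time stands still between calls to the robot, and variables do not carry over. Pictures are saved under pics/ and viewed, at most 10 in all, crops included, and the job is handed in when it is done.

```bash
mkdir -p pics
cat > h.py <<'E'
import numpy as np, cv2
from station import telemetry, snapshot, manip
from scipy.spatial.transform import Rotation as R
def snap(n):
    s=snapshot(n); s['Rm']=cv2.Rodrigues(np.array(s['rvec'],float))[0]; s['t']=np.array(s['tvec'],float).ravel(); s['K']=np.array(s['camera_matrix'],float); return s
def ray(s,uv):
    uv=np.atleast_2d(np.array(uv,float)); K=s['K']
    d=np.c_[(uv[:,0]-K[0,2])/K[0,0],(uv[:,1]-K[1,2])/K[1,1]]; x=d.copy()
    for _ in range(20): x=d/(1+s['k1']*(x**2).sum(1))[:,None]
    c=-s['Rm'].T@s['t']; return c,np.c_[x,np.ones(len(x))]@s['Rm']
def plane(s,uv,z):
    c,d=ray(s,uv); return c+d*((z-c[2])/d[:,2])[:,None]
def cloud(s):
    h,w=s['depth'].shape; u,v=np.meshgrid(np.arange(w),np.arange(h))
    c,d=ray(s,np.c_[u.ravel(),v.ravel()]); return (c+d*s['depth'].ravel()[:,None]).reshape(h,w,3)
def proj(s,P):
    p=np.atleast_2d(P)@s['Rm'].T+s['t']; x=p[:,:2]/p[:,2:]; x=x*(1+s['k1']*(x**2).sum(1))[:,None]
    return x*[s['K'][0,0],s['K'][1,1]]+[s['K'][0,2],s['K'][1,2]]
E
python3 - <<'E'
from h import *
import pickle
for n in ['top','side']:
    s=snap(n); cv2.imwrite(f'pics/{n}0.png',cv2.resize(s['image'][:,:,::-1],(768,576))); pickle.dump(s,open(n+'0.pkl','wb'))
    print(n,-s['Rm'].T@s['t'],s['K'].round(1).tolist(),s['k1'],(s['depth']>0).mean())
print(telemetry.sense())
E
```

```text
top [0.50531553 0.02721311 1.16141167] [[376.1, 0.0, 261.6], [0.0, 376.1, 192.9], [0.0, 0.0, 1.0]] -0.06728099140289075 0.9961191813151041
side [ 0.31235841 -0.81976597  0.72155594] [[414.8, 0.0, 254.1], [0.0, 414.8, 189.9], [0.0, 0.0, 1.0]] -0.0872361707815789 0.9962005615234375
{'t': 0.1, 'q': array([ 1.01350594e+00,  5.28390657e-01,  1.43379473e+00,  1.74316511e-05,
        1.18138775e+00, -1.78531256e-01]), 'qd': array([-1.09758276e-06, -1.86788969e-03, -3.34439587e-03,  1.86164775e-04,
       -4.62629650e-04, -3.73819722e-04]), 'tau': array([-4.32771740e-04, -4.43306530e+01, -1.78587466e+01, -3.06814709e-04,
        3.89715671e-03, -3.62398367e-06]), 'tcp_pos': array([0.23074177, 0.58014744, 0.2304142 ]), 'tool_rot': array([ 1.88252754e-01,  9.82120115e-01, -9.21077101e-04, -3.63677960e-04]), 'force': array([-0.56452274,  0.00384603, -0.06885458]), 'ft_torque': array([ 0.02491059,  0.01247517, -0.00359623]), 'gripper_force': 0.0, 'finger_gap': 0.99943961542966}
```

View pics/top0.png

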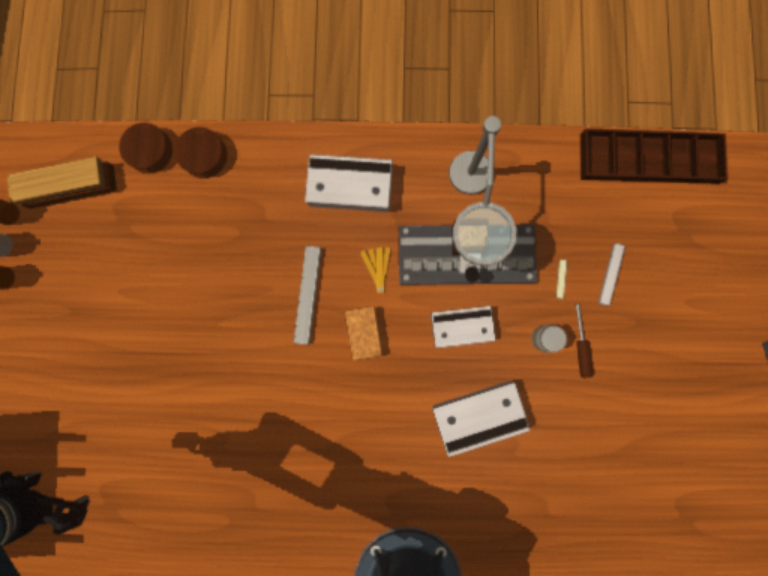

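View pics/side0.png

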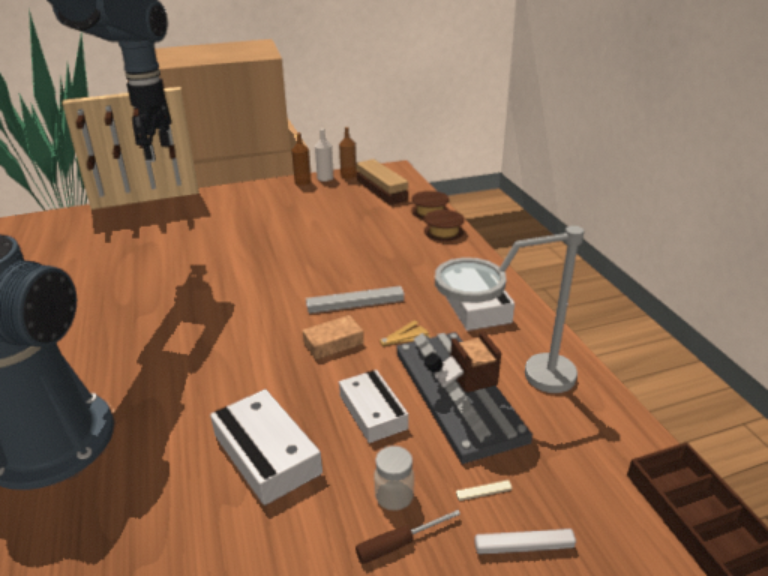

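Top view: the rail is at (468,255), with the knob at (472,273) and the lens at (485,235). The ivory blank is at (562,279), to the right (-y), and the brass gauge at (377,270), to the left. The aluminium crowner at (612,274) is a grey-white bar that could be taken for the blank.

Candidates for the rest are the white blocks at (464,327), (349,182) and (481,418). (464,327) is the smallest. I'll measure them and check in a crop.

Run:
```python
from h import *
import pickle
s=pickle.load(open('top0.pkl','rb')); im=s['image']; hsv=cv2.cvtColor(im,cv2.COLOR_RGB2HSV); C=cloud(s)
def rect(mask,box,z,name):
    m=np.zeros(mask.shape,np.uint8); x0,y0,x1,y1=[int(v/1.5) for v in box]; m[y0:y1,x0:x1]=mask[y0:y1,x0:x1]
    n,l,st,_=cv2.connectedComponentsWithStats(m.astype(np.uint8)); k=1+st[1:,4].argmax()
    c=max(cv2.findContours((l==k).astype(np.uint8),0,1)[0],key=cv2.contourArea).reshape(-1,2)
    P=plane(s,c,z)[:,:2]; (cx,cy),(w,h),a=cv2.minAreaRect((P*1000).astype(np.float32))
    b=cv2.boxPoints(((cx,cy),(w,h),a)); e=[b[1]-b[0],b[2]-b[1]]; e=max(e,key=np.linalg.norm); 
    print(name,'c',round(cx,1),round(cy,1),'size',round(w,1),round(h,1),'long dir deg',round(np.degrees(np.arctan2(e[1],e[0]))%180,2), 'medz',np.median(C[l==k][:,2]).round(4))
notwood=~((hsv[...,0]<14)&(hsv[...,1]>120)&(hsv[...,2]>60))
grey=(hsv[...,1]<90)
rect(grey,(390,215,545,295),.022,'rail')
rect(C[...,2]>.012,(390,215,545,295),.022,'rail(depth)')
rect(C[...,2]>.017,(415,298,505,355),.034,'rest(depth)')
rect(grey,(415,298,505,355),.034,'rest(grey)')
rect(C[...,2]>.02,(295,145,400,215),.045,'big1'); rect(C[...,2]>.02,(430,375,535,460),.045,'big2')
iv=(hsv[...,2]>150)&(hsv[...,1]<130)
rect(iv,(550,250,575,305),.006,'blank'); rect(iv,(590,235,630,310),.022,'crowner')
rect(C[...,2]>.03,(530,315,570,360),.075,'jar'); rect(C[...,2]>.015,(340,300,390,365),.032,'cork')
br=(hsv[...,0]>15)&(hsv[...,0]<32)&(hsv[...,1]>150); rect(br,(355,240,395,297),.008,'gauge')
# lens ring & knob from depth
m=(C[...,2]>.2)&(C[...,2]<.26); m[:, :280]=0; m[:130]=0; m[185:]=0; Q=C[m]; print('lens',Q.min(0),Q.max(0))
m=(hsv[...,2]<45)&(C[...,2]>.06)&(C[...,2]<.12); m[:165]=0;m[200:]=0; print('knob',np.median(C[m],0),m.sum(),C[m][:,2].max())
t=cv2.resize(im[150:290,240:430,::-1],None,fx=4,fy=4,interpolation=cv2.INTER_CUBIC); cv2.imwrite('pics/crop.png',t)
```

```text
rail c 676.4 -108.6 size 138.8 277.7 long dir deg 91.11 medz 0.0371
rail(depth) c 676.4 -109.0 size 138.8 278.5 long dir deg 91.11 medz 0.0363
rest(depth) c 518.1 -99.6 size 69.9 120.9 long dir deg 97.64 medz 0.034
rest(grey) c 517.0 -99.7 size 70.2 120.9 long dir deg 97.8 medz 0.0338
big1 c 802.8 135.2 size 175.2 104.7 long dir deg 86.69 medz 0.048
big2 c 338.2 -137.6 size 103.9 175.3 long dir deg 108.9 medz 0.0478
blank c 620.0 -305.0 size 16.1 79.4 long dir deg 175.08 medz 0.0041
crowner c 630.4 -405.2 size 21.7 128.8 long dir deg 165.43 medz 0.0208
jar c 498.2 -263.4 size 52.0 55.3 long dir deg 90.26 medz 0.0733
cork c 501.4 99.1 size 99.5 60.2 long dir deg 10.72 medz 0.0317
gauge c 636.8 65.6 size 94.2 59.1 long dir deg 24.95 medz 0.0059
lens [ 0.6191958  -0.1618504   0.22445903] [ 0.72902714 -0.05886067  0.25993391]
knob [ 0.61488098 -0.10802699  0.0950755 ] 60 0.1027761399689977
```

View pics/crop.png

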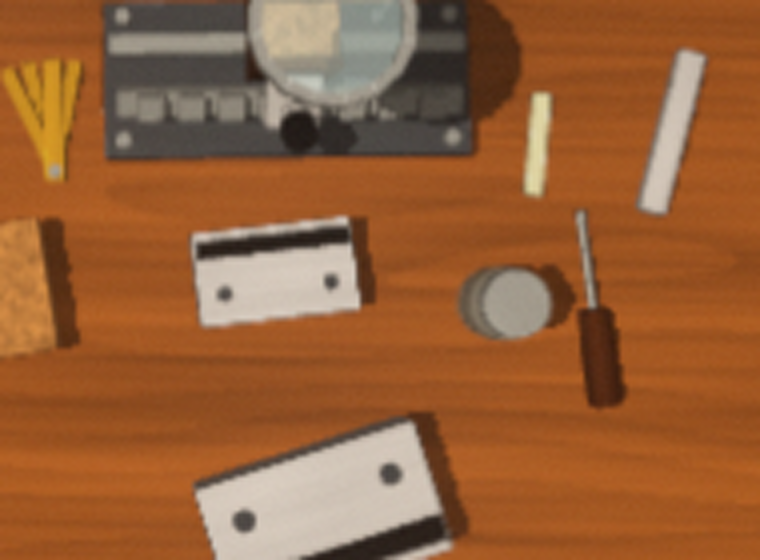

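The crop shows the rail base with front corners at (107,158) and (474,152). The knob is at (300,131) and the ivory blank at (537,145), on the -y side. The small rest at (275,272) measures 70 x 121 x 34 mm, as described; the other two blocks are 104 x 175 x 48 mm. The support therefore moves along rail -y. I'll write a planner that works out the rows.

```bash
cat >> h.py <<'E'
YAW=np.radians(1.1); O=np.array([.652,-.109,0])
RX=np.array([np.cos(YAW),np.sin(YAW),0]); RY=np.array([-np.sin(YAW),np.cos(YAW),0]); Z=np.array([0,0,1.])
PULL=-.5*RX+np.sqrt(.75)*Z
def rail(x,y,z): return O+x*RX+y*RY+z*Z
def rot(z,y): 
    z=np.array(z)/np.linalg.norm(z); y=y-z*(y@z); y/=np.linalg.norm(y); return R.from_matrix(np.c_[np.cross(y,z),y,z])
def plan(p,r,n):
    "rows (shift, turn in units of full scale) from the measured pose to p,r in n steps"
    s=telemetry.sense(); P=np.array(s['tcp_pos']); Q=R.from_quat(s['tool_rot'])
    rv=(Q.inv()*r).as_rotvec(); print('dist',np.linalg.norm(p-P).round(4),'deg',np.degrees(np.linalg.norm(rv)).round(2))
    for i in range(n):
        f=1/(n-i); dp=np.round(Q.inv().apply((p-P)*f)/.04,3); dr=np.round((Q.inv()*r).as_rotvec()*f/(np.pi/2),4)
        print(*dp,*dr,end=';\n'); P=P+Q.apply(dp*.04); Q=Q*R.from_rotvec(dr*np.pi/2)
KR=rot(-PULL,RY); KNOB=rail(-.034,0,.087)
def st():
    s=telemetry.sense(); print({k:np.round(s[k],4).tolist() for k in ('t','q','tcp_pos','force','finger_gap','gripper_force')}); return s
E
python3 - <<'E'
from h import *
print(KNOB); plan(KNOB+.2*PULL,KR,25)
E
```

```text
[ 0.61800627 -0.10965271  0.087     ]
dist 0.7496 deg 37.56
-0.523 -0.537 -0.029 -0.0027 -0.0132 -0.0099;
-0.515 -0.544 -0.02 -0.0027 -0.0132 -0.0099;
-0.507 -0.552 -0.012 -0.0027 -0.0132 -0.0099;
-0.498 -0.56 -0.004 -0.0027 -0.0132 -0.0099;
-0.489 -0.568 0.004 -0.0027 -0.0132 -0.0099;
-0.48 -0.575 0.011 -0.0027 -0.0132 -0.0099;
-0.471 -0.583 0.019 -0.0027 -0.0132 -0.0099;
-0.461 -0.59 0.026 -0.0027 -0.0132 -0.0099;
-0.452 -0.597 0.033 -0.0027 -0.0132 -0.0099;
-0.441 -0.605 0.039 -0.0027 -0.0132 -0.0099;
-0.431 -0.612 0.046 -0.0027 -0.0132 -0.0099;
-0.421 -0.618 0.052 -0.0027 -0.0132 -0.0099;
-0.41 -0.625 0.058 -0.0027 -0.0132 -0.0099;
-0.399 -0.632 0.064 -0.0027 -0.0131 -0.0099;
-0.387 -0.638 0.069 -0.0027 -0.0132 -0.0099;
-0.376 -0.644 0.075 -0.0027 -0.0131 -0.0099;
-0.364 -0.65 0.079 -0.0027 -0.0132 -0.0099;
-0.353 -0.656 0.084 -0.0027 -0.0131 -0.0099;
-0.34 -0.662 0.088 -0.0027 -0.0132 -0.0099;
-0.328 -0.668 0.093 -0.0027 -0.0131 -0.0098;
-0.316 -0.673 0.096 -0.0027 -0.0132 -0.0099;
-0.304 -0.678 0.1 -0.0027 -0.0131 -0.0098;
-0.291 -0.683 0.103 -0.0027 -0.0132 -0.0099;
-0.278 -0.688 0.106 -0.0027 -0.0131 -0.0098;
-0.265 -0.693 0.109 -0.0027 -0.0132 -0.0099;
```

```bash
python3 -m crank '-.52 -.54 -.03 -.003 -.013 -.01;-.515 -.545 -.02 -.003 -.013 -.01;-.505 -.55 -.01 -.003 -.013 -.01;-.5 -.56 0 -.003 -.013 -.01;-.49 -.57 0 -.003 -.013 -.01' 1
python3 -m crank '-.48 -.575 .01 -.003 -.013 -.01;-.47 -.585 .02 -.003 -.013 -.01;-.46 -.59 .03 -.003 -.013 -.01;-.45 -.6 .03 -.003 -.013 -.01;-.44 -.605 .04 -.003 -.013 -.01'
python3 -m crank '-.43 -.61 .05 -.003 -.013 -.01;-.42 -.62 .05 -.003 -.013 -.01;-.41 -.625 .06 -.003 -.013 -.01;-.4 -.63 .06 -.003 -.013 -.01;-.39 -.64 .07 -.003 -.013 -.01'
python3 -m crank '-.375 -.645 .075 -.003 -.013 -.01;-.365 -.65 .08 -.003 -.013 -.01;-.35 -.655 .085 -.003 -.013 -.01;-.34 -.66 .09 -.003 -.013 -.01;-.33 -.67 .09 -.003 -.013 -.01'
python3 - <<'E'
from h import *
st(); plan(KNOB+.2*PULL,KR,10)
E
```

```text
t: 0.6
tcp_pos: [0.2885, 0.4409, 0.2365]
tool_rot: [0.149, 0.987, 0.002, 0.052]
force: [0.4, 0.1, -0.1]
finger_gap: 1.001
gripper_force: 0.0
t: 1.1
tcp_pos: [0.3459, 0.3026, 0.2418]
tool_rot: [0.109, 0.988, 0.004, 0.105]
force: [0.1, 0.1, -0.0]
finger_gap: 0.997
gripper_force: 0.0
t: 1.6
tcp_pos: [0.4038, 0.1644, 0.2467]
tool_rot: [0.069, 0.985, 0.006, 0.156]
force: [0.8, 1.4, -0.8]
finger_gap: 1.004
gripper_force: 0.0
t: 2.1
tcp_pos: [0.4618, 0.0263, 0.2511]
tool_rot: [0.029, 0.978, 0.008, 0.207]
force: [1.0, 0.4, -0.3]
finger_gap: 1.002
gripper_force: 0.0
{'t': 2.1, 'q': [-0.2561, 0.1509, 2.0922, 0.2208, 0.5038, -1.9398], 'tcp_pos': [0.4618, 0.0263, 0.2511], 'force': [0.9778, 0.396, -0.3149], 'finger_gap': 1.0016, 'gripper_force': 0.0}
dist 0.1492 deg 7.51
-0.158 -0.336 0.035 -0.0006 -0.0067 -0.0049;
-0.155 -0.337 0.037 -0.0006 -0.0067 -0.0049;
-0.152 -0.338 0.038 -0.0006 -0.0067 -0.0049;
-0.149 -0.34 0.039 -0.0005 -0.0067 -0.0049;
-0.146 -0.341 0.04 -0.0006 -0.0067 -0.0049;
-0.143 -0.342 0.042 -0.0005 -0.0067 -0.0049;
-0.14 -0.343 0.043 -0.0006 -0.0068 -0.0049;
-0.137 -0.344 0.044 -0.0005 -0.0067 -0.005;
-0.135 -0.345 0.045 -0.0006 -0.0068 -0.0049;
-0.131 -0.345 0.046 -0.0005 -0.0067 -0.005;
```

```bash
python3 -m crank '-.158 -.336 .035 -.0006 -.0067 -.0049;-.155 -.337 .037 -.0006 -.0067 -.0049;-.152 -.338 .038 -.0006 -.0067 -.0049;-.149 -.34 .039 -.0006 -.0067 -.0049;-.146 -.341 .04 -.0006 -.0067 -.0049'
python3 -m crank '-.143 -.342 .042 -.0006 -.0067 -.0049;-.14 -.343 .043 -.0006 -.0067 -.0049;-.137 -.344 .044 -.0005 -.0067 -.005;-.135 -.345 .045 -.0006 -.0067 -.005;-.13 -.345 .046 -.0005 -.0067 -.005' >/dev/null
python3 - <<'E'
from h import *
import pickle
st(); plan(KNOB+.2*PULL,KR,1)
s=snap('wrist'); pickle.dump(s,open('w1.pkl','wb')); cv2.imwrite('pics/w1.png',s['image'][:,:,::-1]); print(-s['Rm'].T@s['t'])
print(proj(s,[KNOB,KNOB+.009*PULL,rail(-.045,.14,.022),rail(-.045,-.14,.022)]))
E
```

```text
t: 2.6
tcp_pos: [0.4896, -0.0421, 0.2555]
tool_rot: [0.01, 0.972, 0.005, 0.233]
force: [-1.1, 0.0, -0.0]
finger_gap: 1.001
gripper_force: 0.0
{'t': 3.1, 'q': [-0.5898, 0.225, 2.0059, 0.5831, 0.5463, -2.6275], 'tcp_pos': [0.5178, -0.1109, 0.26], 'force': [0.0174, 0.8042, 0.6083], 'finger_gap': 0.9979, 'gripper_force': 0.0}
dist 0.0008 deg 0.07
-0.007 -0.017 -0.003 0.0004 -0.0006 -0.0002;
[ 0.3751967  -0.1131522   0.34271543]
[[255.58262651 163.39528928]
 [255.56022312 165.24620971]
 [364.3245284  122.20805099]
 [146.9009112  122.47275307]]
```

View pics/w1.png

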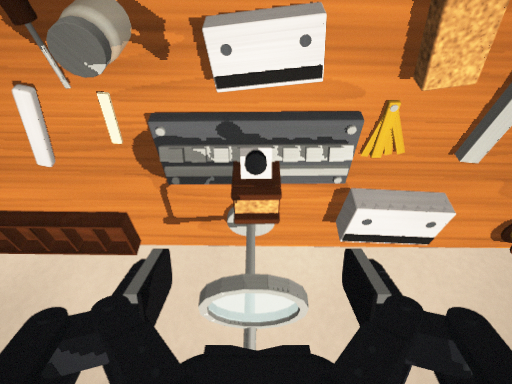

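The wrist view shows the knob as a dark disc at (256,162), in front of the support at (256,180). The front edge of the rail's top is near row 122, as predicted. Joint 6 is close to its limit, so I'll turn +15° about the tool axis, which makes no difference on a round knob. First I'll check the knob's position.

```bash
python3 -m crank '0 0 0 0 0 .034;0 0 0 0 0 .034;0 0 0 0 0 .034;0 0 0 0 0 .034;0 0 0 0 0 .034' 0.25 >/dev/null
python3 - <<'E'
from h import *
import pickle
s=pickle.load(open('w1.pkl','rb')); g=cv2.cvtColor(s['image'],cv2.COLOR_RGB2HSV)[...,2]
m=(g<40).astype(np.uint8); m[:145]=0;m[178:]=0;m[:,:235]=0;m[:,275:]=0
n,l,stt,c=cv2.connectedComponentsWithStats(m); k=1+stt[1:,4].argmax(); print(stt[k],c[k])
th=np.linspace(0,6.283,72); u=np.cross(PULL,RY); 
cyl=np.array([KNOB+h*PULL+.013*(np.cos(t)*RY+np.sin(t)*u) for t in th for h in(-.012,.009)])
p=proj(s,cyl); print('pred bbox',p.min(0),p.max(0)); 
C=cloud(s); q=C[l==k]; print('cloud med',np.median(q,0))
# front top edge of the rail: brightness? use depth: pts z in .015-.024
M=(C[...,2]>.018)&(C[...,2]<.026)&(C[...,0]<.63)&(C[...,0]>.59); q=C[M]; 
for y in(-.22,-.15,-.07,0): 
    w=q[abs(q[:,1]-y)<.01]; print(y,np.percentile(w[:,0],2).round(4))
st()
E
```

```text
[246 151  20  23 326] [254.53374233 161.49693252]
pred bbox [244.17096023 150.41085925] [266.95329097 176.20920238]
cloud med [ 0.60897616 -0.111463    0.09369017]
-0.22 0.6074
-0.15 0.6054
-0.07 0.6033
0 0.6013
{'t': 3.65, 'q': [-0.588, 0.2243, 2.0068, 0.5814, 0.5459, -2.3548], 'tcp_pos': [0.5174, -0.1099, 0.2599], 'force': [-0.3672, -0.4104, -0.7331], 'finger_gap': 0.6241, 'gripper_force': 0.0}
```

```bash
sed -i 's/^YAW=.*/YAW=np.radians(1.3); O=np.array([.651,-.1095,0])/; s/^KR=rot(-PULL,RY)/KR=rot(-PULL,RY)*R.from_rotvec([0,0,np.radians(15.3)])/' h.py
python3 - <<'E'
from h import *
plan(KNOB+.08*PULL,KR,5)
E
```

```text
dist 0.1195 deg 0.36
-0.003 -0.012 0.598 -0.0002 -0.0002 -0.0008;
-0.003 -0.013 0.597 -0.0002 -0.0002 -0.0007;
-0.003 -0.013 0.598 -0.0001 -0.0002 -0.0008;
-0.003 -0.013 0.597 -0.0002 -0.0002 -0.0007;
-0.003 -0.013 0.598 -0.0001 -0.0001 -0.0008;
```

```bash
python3 -m crank '-.003 -.013 .6 0 0 0;-.003 -.013 .6 0 0 0;-.003 -.013 .6 0 0 0;-.003 -.013 .6 0 0 0;-.003 -.013 .59 0 0 0' >/dev/null
python3 - <<'E'
from h import *
st(); plan(KNOB-.02*PULL,KR,5)
s=snap('wrist'); cv2.imwrite('pics/w2.png',s['image'][:,:,::-1]); print(proj(s,[KNOB,KNOB+.009*PULL]))
E
```

```text
{'t': 4.15, 'q': [-0.5125, 0.4953, 1.9831, 0.914, 0.3255, -2.6626], 'tcp_pos': [0.5777, -0.1115, 0.1555], 'force': [-0.048, 0.2097, 0.0445], 'finger_gap': 0.6234, 'gripper_force': 0.0}
dist 0.0989 deg 0.23
0.001 0.002 0.495 -0.0002 -0.0002 -0.0005;
0.001 0.002 0.495 -0.0002 -0.0001 -0.0004;
0.001 0.002 0.495 -0.0002 -0.0002 -0.0005;
0.001 0.001 0.494 -0.0002 -0.0001 -0.0004;
0.0 0.001 0.495 -0.0002 -0.0002 -0.0005;
[[256.54243787 199.00621298]
 [256.51984446 203.11838795]]
```

View pics/w2.png

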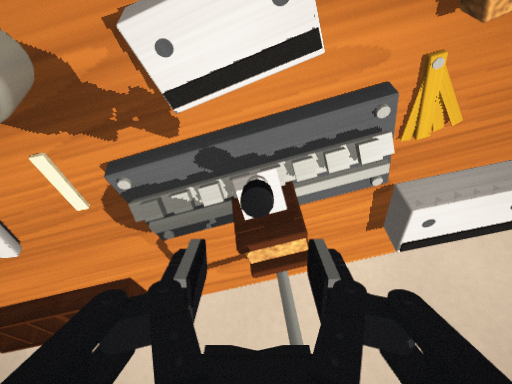

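The knob is at (258,198), midway between the fingertips at (200,245) and (318,245). Joint 6 is still drifting towards its limit because the wrist is near singular. I'll fit a small kinematic model to choose a safe turn about the knob axis.

```bash
cat > kin.py <<'E'
from h import *
from scipy.optimize import least_squares as LS
D=[([1.01350594,.52839066,1.43379473,.0000174,1.18138775,-.17853],[.23074177,.58014744,.2304142]),
([-0.2561,0.1509,2.0922,0.2208,0.5038,-1.9398],[.4618,.0263,.2511]),([-0.5898,0.225,2.0059,0.5831,0.5463,-2.6275],[.5178,-.1109,.26]),
([-0.588,0.2243,2.0068,0.5814,0.5459,-2.3548],[.5174,-.1099,.2599]),([-0.5125,0.4953,1.9831,0.914,0.3255,-2.6626],[.5777,-.1115,.1555])]
def fk(q,k,C=R.identity()):
    d1,a1,b,l2,l3,a3,L=k; A=R.from_euler('z',q[0])
    f=R.from_euler('y',q[1]+q[2]); r=A*f*R.from_euler('ZYZ',[q[3],q[4],q[5]])
    w=A.apply([a1,b,d1]+l2*np.array([np.sin(q[1]),0,np.cos(q[1])])+f.apply([a3,0,l3]))
    return w+r.apply([0,0,L]),r*C
def fit():
    s=telemetry.sense(); r0=fk(s['q'],np.zeros(7))[1]; C=r0.inv()*R.from_quat(s['tool_rot'])
    D.append((list(s['q']),list(s['tcp_pos'])))
    o=LS(lambda k:np.ravel([fk(q,k)[0]-p for q,p in D])*1e3,[.15,0,.1,.4,.4,0,.25])
    return o.x,C,o
def ik(p,r,k,C,q0): 
    f=lambda q:(lambda a,b:np.r_[(a-p)*10,(b.inv()*r).as_rotvec()])(*fk(q,k,C)); o=LS(f,q0); return o.x,abs(o.fun).max()
E
python3 - <<'E'
from kin import *
k,C,o=fit(); print(k.round(3),abs(o.fun).max(),C.as_rotvec().round(3))
q0,rr=fk(D[0][0],k,C); print('start rot check',rr.as_quat().round(3))
q=telemetry.sense()['q']
for extra in (0,15,25):
  qq=q
  for nm,p in (('g',KNOB-.02*PULL),('pulled',KNOB-.008*PULL),('slid',KNOB-.008*PULL-.03*RY),('in',KNOB-.02*PULL-.03*RY),('out',KNOB+.15*PULL-.03*RY)):
    qq,e=ik(p,KR*R.from_rotvec([0,0,np.radians(extra)]),k,C,qq); print(extra,nm,qq.round(2),round(e,5))
E
```

```text
[0.274 0.    0.111 0.588 0.391 0.114 0.297] 0.042688730471529546 [-0.    -0.     1.571]
start rot check [ 0.188  0.982 -0.001 -0.   ]
0 g [-0.46  0.7   1.91  1.34  0.24 -3.07] 0.0
0 pulled [-0.47  0.68  1.92  1.29  0.25 -3.02] 0.0
0 slid [-0.52  0.68  1.9   1.22  0.28 -2.99] 0.0
0 in [-0.51  0.71  1.89  1.26  0.27 -3.03] 0.0
0 out [-0.62  0.35  1.98  0.71  0.48 -2.53] 0.0
15 g [-0.46  0.7   1.91  1.34  0.24 -2.81] 0.0
15 pulled [-0.47  0.68  1.92  1.29  0.25 -2.76] 0.0
15 slid [-0.52  0.68  1.9   1.22  0.28 -2.73] 0.0
15 in [-0.51  0.71  1.89  1.26  0.27 -2.77] 0.0
15 out [-0.62  0.35  1.98  0.71  0.48 -2.27] 0.0
25 g [-0.46  0.7   1.91  1.34  0.24 -2.63] 0.0
25 pulled [-0.47  0.68  1.92  1.29  0.25 -2.58] 0.0
25 slid [-0.52  0.68  1.9   1.22  0.28 -2.56] 0.0
25 in [-0.51  0.71  1.89  1.26  0.27 -2.6 ] 0.0
25 out [-0.62  0.35  1.98  0.71  0.48 -2.09] 0.0
```

Run:
```python
from kin import *
k,C,o=fit(); q=telemetry.sense()['q']
for ex,de in ((15,4),(15,7),(10,7),(15,-5),(20,5)):
  r=KR*R.from_rotvec([0,0,np.radians(ex)])*R.from_rotvec([0,np.radians(de),0]); z=r.apply([0,0,1]); qq=q
  for nm,b,y in (('g',-.001,0),('slid',.011,-.03),('out',.15,-.03)):
    # grasp point fixed on the axis
    qq,e=ik(KNOB+b*PULL+y*RY+.019*z,r,k,C,qq); print(ex,de,nm,qq.round(2),round(e,5),'z',z.round(2))
```

```text
15 4 g [-0.46  0.7   1.87  0.95  0.3  -2.42] 0.0 z [ 0.45  0.05 -0.89]
15 4 slid [-0.52  0.68  1.85  0.89  0.34 -2.4 ] 0.0 z [ 0.45  0.05 -0.89]
15 4 out [-0.6   0.39  1.93  0.61  0.53 -2.17] 0.0 z [ 0.45  0.05 -0.89]
15 7 g [-0.47  0.7   1.83  0.76  0.36 -2.23] 0.0 z [ 0.4   0.07 -0.91]
15 7 slid [-0.52  0.68  1.82  0.73  0.41 -2.24] 0.0 z [ 0.4   0.07 -0.91]
15 7 out [-0.6   0.4   1.9   0.53  0.6  -2.09] 0.0 z [ 0.4   0.07 -0.91]
10 7 g [-0.46  0.7   1.83  0.73  0.36 -2.28] 0.0 z [ 0.4   0.06 -0.91]
10 7 slid [-0.52  0.68  1.82  0.7   0.4  -2.3 ] 0.0 z [ 0.4   0.06 -0.91]
10 7 out [-0.6   0.4   1.9   0.51  0.6  -2.15] 0.0 z [ 0.4   0.06 -0.91]
15 -5 g [-0.45  0.72  1.96  2.    0.24 -3.45] 0.0 z [ 0.56 -0.03 -0.83]
15 -5 slid [-0.52  0.7   1.95  1.8   0.26 -3.3 ] 0.0 z [ 0.56 -0.03 -0.83]
15 -5 out [-0.61  0.39  2.04  1.04  0.35 -2.6 ] 0.0 z [ 0.56 -0.03 -0.83]
20 5 g [-0.47  0.7   1.86  0.9   0.33 -2.28] 0.0 z [ 0.44  0.06 -0.9 ]
20 5 slid [-0.53  0.68  1.84  0.85  0.37 -2.28] 0.0 z [ 0.44  0.06 -0.9 ]
20 5 out [-0.61  0.4   1.92  0.6   0.56 -2.07] 0.0 z [ 0.44  0.06 -0.9 ]
```

```bash
cat >> h.py <<'E'
KR=KR*R.from_rotvec([0,0,np.radians(5)])*R.from_rotvec([0,np.radians(5),0]); ZT=KR.apply([0,0,1])
def K(b,y=0): return KNOB+b*PULL+y*RY+.019*ZT   # TCP with the grasp point b along the pull axis
E
python3 - <<'E'
from kin import *
k,C,o=fit(); q=telemetry.sense()['q']
for b,y in((.08,0),(-.001,0),(.011,-.03),(.15,-.03)): q,e=ik(K(b,y),KR,k,C,q); print(q.round(2),round(e,5))
plan(K(.06),KR,5)
E
```

```text
[-0.5   0.53  1.91  0.66  0.4  -2.32] 0.0
[-0.46  0.7   1.85  0.83  0.31 -2.47] 0.0
[-0.51  0.68  1.84  0.79  0.35 -2.48] 0.0
[-0.59  0.39  1.92  0.55  0.54 -2.28] 0.0
dist 0.0353 deg 6.7
0.003 0.003 0.176 -0.0006 0.0105 0.0106;
-0.0 0.003 0.177 -0.0006 0.0105 0.0105;
-0.003 0.003 0.176 -0.0006 0.0105 0.0106;
-0.006 0.003 0.176 -0.0006 0.0105 0.0105;
-0.008 0.003 0.177 -0.0006 0.0105 0.0106;
```

```bash
python3 -m crank '.003 .003 .176 -.0006 .0105 .0106;0 .003 .177 -.0006 .0105 .0105;-.003 .003 .176 -.0006 .0105 .0106;-.006 .003 .176 -.0006 .0105 .0105;-.008 .003 .177 -.0006 .0105 .0106' >/dev/null
python3 - <<'E'
from h import *
st(); plan(K(-.001),KR,5)
E
```

```text
{'t': 4.7, 'q': [-0.4871, 0.5646, 1.9032, 0.6967, 0.3748, -2.3495], 'tcp_pos': [0.5945, -0.1104, 0.1259], 'force': [0.0588, 0.4938, -0.868], 'finger_gap': 0.6259, 'gripper_force': 0.0}
dist 0.0649 deg 0.19
-0.02 -0.002 0.324 -0.0001 0.0004 -0.0;
-0.02 -0.002 0.324 -0.0 0.0004 -0.0;
-0.02 -0.002 0.324 -0.0001 0.0004 -0.0;
-0.02 -0.001 0.324 -0.0 0.0004 -0.0;
-0.021 -0.002 0.323 -0.0001 0.0005 -0.0;
```

```bash
python3 -m crank '-.02 -.002 .33 0 0 0;-.02 -.002 .33 0 0 0;-.02 -.002 .33 0 0 0;-.02 -.002 .33 0 0 0;-.02 -.002 .33 0 0 0' >/dev/null
python3 - <<'E'
from h import *
st(); plan(K(-.001),KR,1)
s=snap('side'); t=s['image'][:,:,::-1]; p=proj(s,KNOB)[0].astype(int); cv2.imwrite('pics/s2.png',cv2.resize(t[p[1]-70:p[1]+60,p[0]-80:p[0]+80],None,fx=4,fy=4,interpolation=cv2.INTER_CUBIC)); print(p)
E
```

```text
{'t': 5.2, 'q': [-0.4558, 0.7003, 1.8532, 0.8574, 0.2999, -2.4937], 'tcp_pos': [0.6265, -0.1097, 0.067], 'force': [-0.2148, 0.7248, 0.1362], 'finger_gap': 0.6297, 'gripper_force': 0.0}
dist 0.0022 deg 0.24
0.002 0.007 -0.054 -0.0004 0.0026 0.0006;
[289 240]
```

View pics/s2.png

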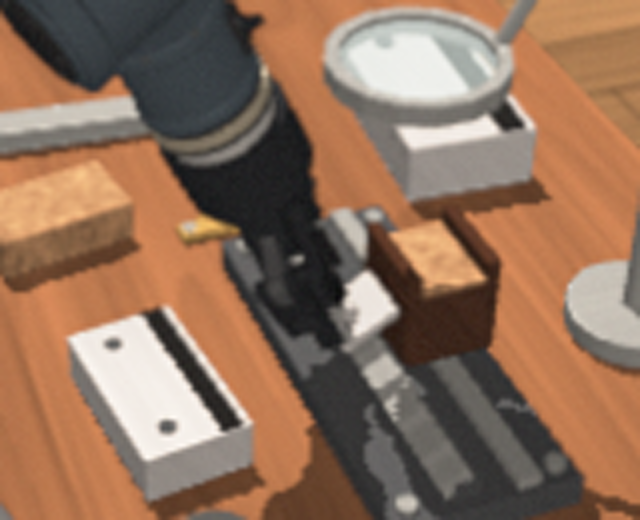

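The side crop shows the fingers straddling the knob near (300,290), clear of the lens ring at (420,70) and the support at (440,290). Now I'll close the gripper.

```bash
python3 -m crank '0 0 -.025 0 0 0;0 0 0 0 0 0;0 0 0 0 0 0;0 0 0 0 0 0;0 0 0 0 0 0' -1 40; python3 -m crank '0 0 0 0 0 0;0 0 0 0 0 0;0 0 0 0 0 0;0 0 0 0 0 0;0 0 0 0 0 0'
python3 - <<'E'
from h import *
st(); u=KR.inv().apply(PULL)/.04; print('1mm pull units',u*.001,'1mm -RY',KR.inv().apply(-RY)/40)
E
```

```text
t: 5.75
tcp_pos: [0.6257, -0.1099, 0.069]
tool_rot: [0.157, 0.962, 0.055, 0.214]
force: [-2.0, 0.3, 0.9]
finger_gap: 0.288
gripper_force: 39.7
t: 6.25
tcp_pos: [0.6258, -0.1099, 0.0689]
tool_rot: [0.157, 0.962, 0.055, 0.214]
force: [-5.1, 1.5, 5.5]
finger_gap: 0.286
gripper_force: 40.2
{'t': 6.25, 'q': [-0.4569, 0.6962, 1.8545, 0.8522, 0.3023, -2.489], 'tcp_pos': [0.6258, -0.1099, 0.0689], 'force': [-5.0759, 1.4896, 5.4777], 'finger_gap': 0.2859, 'gripper_force': 40.1609}
1mm pull units [ 2.17889357e-03 -9.31324220e-19 -2.49048675e-02] 1mm -RY [-0.00864039 -0.02344722 -0.00075594]
```

```bash
python3 -m crank '.0055 0 -.0625 0 0 0;.0055 0 -.0625 0 0 0;.0055 0 -.0625 0 0 0;.0055 0 -.0625 0 0 0;.0055 0 -.0625 0 0 0';python3 -m crank '0 0 0 0 0 0;0 0 0 0 0 0;0 0 0 0 0 0;0 0 0 0 0 0;0 0 0 0 0 0' | sed -n 2,6p
```

```text
t: 6.75
tcp_pos: [0.6198, -0.1101, 0.0793]
tool_rot: [0.157, 0.962, 0.055, 0.214]
force: [2.5, 0.3, -7.6]
finger_gap: 0.29
gripper_force: 39.6
tcp_pos: [0.6197, -0.1101, 0.0794]
tool_rot: [0.157, 0.962, 0.055, 0.214]
force: [2.3, 0.8, -7.2]
finger_gap: 0.288
gripper_force: 39.6
```

```bash
for i in 1 2; do python3 -m crank '-.026 -.0703 -.0023 0 0 0;-.026 -.0703 -.0023 0 0 0;-.026 -.0703 -.0023 0 0 0;-.026 -.0703 -.0023 0 0 0;-.026 -.0703 -.0023 0 0 0'; done;python3 -m crank '0 0 0 0 0 0;0 0 0 0 0 0;0 0 0 0 0 0;0 0 0 0 0 0;0 0 0 0 0 0'
python3 - <<'E'
from h import *
s=st(); d=np.array(s['tcp_pos'])-[.6197,-.1101,.0794]; print(d@RX,d@RY,d@PULL)
E
```

```text
t: 7.75
tcp_pos: [0.6201, -0.1253, 0.0795]
tool_rot: [0.157, 0.962, 0.055, 0.214]
force: [2.7, 2.6, -7.1]
finger_gap: 0.286
gripper_force: 39.7
t: 8.25
tcp_pos: [0.6205, -0.1403, 0.0796]
tool_rot: [0.157, 0.962, 0.055, 0.215]
force: [2.2, 3.4, -7.7]
finger_gap: 0.288
gripper_force: 39.7
t: 8.75
tcp_pos: [0.6206, -0.1409, 0.0796]
tool_rot: [0.157, 0.962, 0.054, 0.215]
force: [1.2, -2.1, -7.6]
finger_gap: 0.289
gripper_force: 39.7
{'t': 8.75, 'q': [-0.5156, 0.6778, 1.8435, 0.8064, 0.3448, -2.4914], 'tcp_pos': [0.6206, -0.1409, 0.0796], 'force': [1.1787, -2.0598, -7.6007], 'finger_gap': 0.2892, 'gripper_force': 39.73}
0.00018290804334554587 -0.03079629560787509 8.304017738853457e-05
```

```bash
python3 -m crank '.0045 .012 0 0 0 0;-.0055 0 .0625 0 0 0;-.0055 0 .0625 0 0 0;-.0055 0 .0625 0 0 0;-.0055 0 .0625 0 0 0';python3 -m crank '-.005 0 .055 0 0 0;0 0 0 0 0 0;0 0 0 0 0 0;0 0 0 0 0 0;0 0 0 0 0 0'
python3 - <<'E'
from h import *
s=st(); d=np.array(s['tcp_pos'])-[.6258,-.1099,.0689]; print(d@RX,d@RY,d@PULL)
E
```

```text
t: 9.25
tcp_pos: [0.6257, -0.1397, 0.0708]
tool_rot: [0.157, 0.962, 0.055, 0.215]
force: [-0.6, -2.2, -5.6]
finger_gap: 0.286
gripper_force: 40.0
t: 9.75
tcp_pos: [0.6266, -0.1395, 0.0691]
tool_rot: [0.157, 0.962, 0.055, 0.215]
force: [-1.5, -2.0, -5.5]
finger_gap: 0.286
gripper_force: 40.1
{'t': 9.75, 'q': [-0.508, 0.7013, 1.8328, 0.8311, 0.3345, -2.5111], 'tcp_pos': [0.6266, -0.1395, 0.0691], 'force': [-1.474, -2.0185, -5.5184], 'finger_gap': 0.2862, 'gripper_force': 40.0845}
0.00016362882190542336 -0.029618535890128077 8.15181772962212e-05
```

```bash
python3 -m crank '0 0 0 0 0 0;0 0 0 0 0 0;0 0 0 0 0 0;0 0 0 0 0 0;0 0 0 0 0 0' 0.2 | sed -n 4,6p
python3 - <<'E'
from h import *
st(); plan(K(.06,-.03),KR,5)
E
```

```text
force: [0.8, -1.2, 0.4]
finger_gap: 0.601
gripper_force: 0.0
{'t': 10.25, 'q': [-0.5078, 0.7011, 1.8324, 0.8313, 0.3347, -2.5111], 'tcp_pos': [0.627, -0.1395, 0.0694], 'force': [0.8003, -1.2451, 0.4446], 'finger_gap': 0.6008, 'gripper_force': 0.0}
dist 0.061 deg 0.3
0.029 -0.001 -0.304 -0.0 0.0007 0.0001;
0.029 -0.002 -0.304 -0.0001 0.0006 0.0001;
0.029 -0.001 -0.303 -0.0 0.0007 0.0001;
0.029 -0.002 -0.304 -0.0001 0.0006 0.0001;
0.03 -0.001 -0.303 -0.0 0.0007 0.0002;
```

```bash
python3 -m crank '.029 0 -.304 0 0 0;.029 0 -.304 0 0 0;.029 0 -.304 0 0 0;.029 0 -.304 0 0 0;.029 0 -.304 0 0 0'|sed -n 2,4p
python3 -m crank '.03 0 -.7 0 0 0;.03 0 -.7 0 0 0;.03 0 -.7 0 0 0;.03 0 -.7 0 0 0;.03 0 -.7 0 0 0'|sed -n 2,4p
python3 - <<'E'
from h import *
import pickle
st()
s=snap('wrist'); C=cloud(s); g=cv2.cvtColor(s['image'],cv2.COLOR_RGB2HSV)[...,2]
k2=KNOB-.03*RY; p=proj(s,[k2,k2+.009*PULL,KNOB]); print(p)
x,y=p[1].astype(int); m=np.zeros(g.shape,np.uint8); m[y-18:y+18,x-22:x+22]=(g<40)[y-18:y+18,x-22:x+22]
n,l,stt,c=cv2.connectedComponentsWithStats(m); k=1+stt[1:,4].argmax(); print(stt[k],c[k])
th=np.linspace(0,6.283,72); u=np.cross(PULL,RY)
for o in (0,.009,.016):
  cyl=np.array([k2+(h+o)*PULL+.013*(np.cos(t)*RY+np.sin(t)*u) for t in th for h in(-.012,.009)]); q=proj(s,cyl); print(o,q.min(0),q.max(0))
q=C[l==k]; print('med',np.median(q,0), 'top along pull', np.percentile((q-k2)@PULL,[50,90]), 'rail y',np.median((q-KNOB)@RY))
im=s['image'][:,:,::-1]; cv2.imwrite('pics/w3.png',cv2.resize(im[y-60:y+60,x-80:x+80],None,fx=4,fy=4))
E
```

```text
tcp_pos: [0.5949, -0.1401, 0.1229]
tool_rot: [0.157, 0.962, 0.055, 0.215]
force: [0.6, 0.1, -0.5]
tcp_pos: [0.5288, -0.1432, 0.247]
tool_rot: [0.157, 0.962, 0.054, 0.215]
force: [0.4, -0.0, 0.6]
{'t': 11.25, 'q': [-0.6282, 0.2874, 1.9155, 0.4864, 0.6502, -2.2232], 'tcp_pos': [0.5288, -0.1432, 0.247], 'force': [0.3534, -0.0416, 0.6242], 'finger_gap': 0.6044, 'gripper_force': 0.0}
[[256.31238981 177.14841131]
 [256.29375061 178.77634415]
 [281.45211449 168.02806629]]
[247 165  21  24 372] [256.37096774 176.53494624]
0 [244.46357949 164.05519299] [268.13123699 190.26178324]
0.009 [244.12195024 165.30384759] [268.4336404  192.27125839]
0.016 [243.84311211 166.32052835] [268.68045786 193.91063239]
med [ 0.61086037 -0.13953911  0.09437155] top along pull [0.00983847 0.01093921] rail y -0.029158394381181483
```

View pics/w3.png

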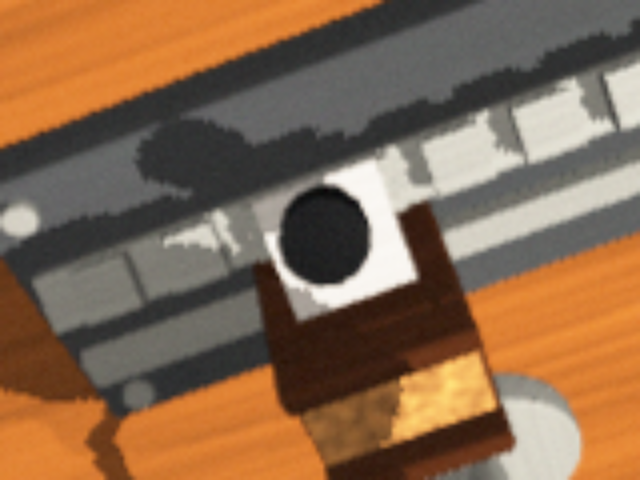

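The crop shows the knob at (325,233) seated against its white block. Its height along the pull axis matches the first measurement, so it's fully in, and it has moved one notch (about 29–30 mm) towards the blank. Now the rest.

```bash
cat >> h.py <<'E'
def down(az): return rot([0,0,-1.],np.array([np.cos(np.radians(az)),np.sin(np.radians(az)),0]))
E
python3 - <<'E'
from kin import *
k,C,o=fit(); q=telemetry.sense()['q']; print(abs(o.fun).max())
for p,r in(([.505,-.105,.2],down(7.7)),([.5175,-.0997,.002],down(7.7)),(rail(-.11,-.028,.002),down(1.3)),(rail(-.13,-.028,.01),down(91.3)),(rail(-.13,-.028,.01),down(-88.7))): q,e=ik(np.array(p),r,k,C,q); print(q.round(2),round(e,5))
plan(np.array([.505,-.105,.2]),down(7.7),20)
E
```

```text
0.04960150516714057
[-0.42  0.42  1.74 -0.    0.98 -0.56] 0.0
[-0.4   0.78  1.83  0.    0.54 -0.54] 0.0
[-0.45  0.8   1.74  0.    0.6  -0.48] 0.0
[-0.47  0.77  1.79  0.    0.58 -2.06] 0.0
[-0.47  0.77  1.79  0.    0.58 -2.06] 3.14159
dist 0.0682 deg 68.32
0.067 0.027 0.046 0.0124 0.0087 0.0348;
0.068 0.024 0.046 0.0124 0.0087 0.0348;
0.068 0.021 0.046 0.0124 0.0087 0.0348;
0.069 0.018 0.047 0.0124 0.0087 0.0348;
0.069 0.015 0.048 0.0124 0.0087 0.0348;
0.069 0.013 0.048 0.0124 0.0087 0.0348;
0.069 0.01 0.049 0.0123 0.0087 0.0348;
0.069 0.007 0.05 0.0123 0.0087 0.0348;
0.068 0.004 0.051 0.0124 0.0087 0.0348;
0.068 0.001 0.051 0.0123 0.0087 0.0348;
0.067 -0.001 0.052 0.0124 0.0087 0.0348;
0.066 -0.004 0.053 0.0123 0.0087 0.0348;
0.065 -0.006 0.054 0.0124 0.0087 0.0348;
0.064 -0.009 0.056 0.0123 0.0087 0.0348;
0.063 -0.011 0.056 0.0124 0.0087 0.0348;
0.062 -0.014 0.058 0.0123 0.0087 0.0349;
0.06 -0.016 0.059 0.0124 0.0087 0.0348;
0.058 -0.018 0.06 0.0123 0.0087 0.0349;
0.056 -0.02 0.061 0.0124 0.0087 0.0348;
0.054 -0.022 0.062 0.0123 0.0087 0.0349;
```

```bash
python3 -m crank '.067 .027 .046 .0124 .0087 .0348;.068 .024 .046 .0124 .0087 .0348;.068 .021 .046 .0124 .0087 .0348;.069 .018 .047 .0124 .0087 .0348;.069 .015 .048 .0124 .0087 .0348' 1|sed -n 4p
python3 -m crank '.069 .013 .048 .0124 .0087 .0348;.069 .01 .049 .0124 .0087 .0348;.069 .007 .05 .0124 .0087 .0348;.068 .004 .051 .0124 .0087 .0348;.068 .001 .051 .0124 .0087 .0348'|sed -n 4p
python3 -m crank '.067 -.001 .052 .0124 .0087 .0348;.066 -.004 .053 .0124 .0087 .0348;.065 -.006 .054 .0124 .0087 .0348;.064 -.009 .056 .0124 .0087 .0348;.063 -.011 .056 .0124 .0087 .0348'|sed -n 4p
python3 -m crank '.062 -.014 .058 .0124 .0087 .0348;.06 -.016 .059 .0124 .0087 .0348;.058 -.018 .06 .0124 .0087 .0348;.056 -.02 .061 .0124 .0087 .0348;.054 -.022 .062 .0124 .0087 .0348'|sed -n 4p
cat >> h.py <<'E'
def findrest(n='top',z0=.017,pr=True):
    s=snap(n); C=cloud(s); m=((C[...,2]>z0)&(C[...,2]<.045)&(C[...,0]>.43)&(C[...,0]<.602)&(C[...,1]>-.215)&(C[...,1]<-.02)).astype(np.uint8)
    nn,l,stt,_=cv2.connectedComponentsWithStats(m); k=1+stt[1:,4].argmax()
    c=max(cv2.findContours((l==k).astype(np.uint8),0,1)[0],key=cv2.contourArea).reshape(-1,2)
    P=plane(s,c,.034)[:,:2]; (cx,cy),sz,a=cv2.minAreaRect((P*1000).astype(np.float32)); b=cv2.boxPoints(((cx,cy),sz,a)); e=max([b[1]-b[0],b[2]-b[1]],key=np.linalg.norm)
    p=np.array([cx,cy,0])/1000; print(n,'rest',p.round(4),np.round(sz,1),'az',round(np.degrees(np.arctan2(e[1],e[0]))%180-90,2),'rail x,y',((p-O)@RX).round(4),((p-O)@RY).round(4)); return s
E
python3 - <<'E'
from h import *
st(); s=findrest('wrist'); cv2.imwrite('pics/w4.png',s['image'][:,:,::-1]); plan(np.array([.5175,-.0997,.06]),down(7.7),5)
E
```

```text
force: [0.8, 0.4, 0.3]
force: [-0.4, -0.6, -0.9]
force: [0.6, -0.4, -0.6]
force: [0.3, -0.3, -0.3]
{'t': 13.3, 'q': [-0.4206, 0.4343, 1.7374, 0.0004, 0.9772, -0.5534], 'tcp_pos': [0.5053, -0.1043, 0.1953], 'force': [0.3301, -0.2578, -0.2696], 'finger_gap': 1.0002, 'gripper_force': 0.0}
wrist rest [ 0.5157 -0.1001  0.    ] [ 69.6 120.4] az 7.58 rail x,y -0.135 0.0125
dist 0.1356 deg 0.5
0.012 0.067 0.674 -0.0008 -0.0006 -0.0004;
0.013 0.066 0.675 -0.0008 -0.0006 -0.0004;
0.013 0.065 0.675 -0.0009 -0.0006 -0.0004;
0.014 0.064 0.675 -0.0008 -0.0006 -0.0004;
0.014 0.063 0.674 -0.0009 -0.0006 -0.0004;
```

View pics/w4.png

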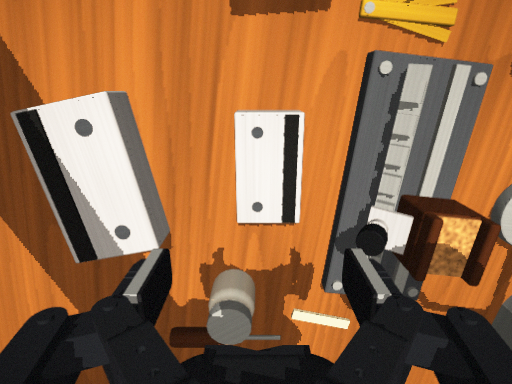

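The wrist view shows the rest at (269,167), with its rubber strip towards the rail and nothing beside its long sides. Both cameras agree on its pose to within 2 mm, so I'll descend over it.

```bash
python3 -m crank '.012 .065 .674 -.0008 -.0006 -.0004;.013 .064 .675 -.0008 -.0006 -.0004;.013 .063 .675 -.0009 -.0006 -.0004;.014 .062 .675 -.0008 -.0006 -.0004;.014 .061 .674 -.0009 -.0006 -.0004'|sed -n 2,4p
python3 - <<'E'
from h import *
plan(np.array([.5167,-.0999,.002]),down(7.65),5)
E
```

```text
tcp_pos: [0.5176, -0.0999, 0.0596]
tool_rot: [0.656, 0.755, 0.0, 0.001]
force: [-0.3, -0.9, -0.1]
dist 0.0576 deg 0.36
0.001 -0.005 0.288 0.0003 0.0002 0.0007;
0.001 -0.005 0.288 0.0003 0.0002 0.0007;
0.001 -0.005 0.288 0.0003 0.0002 0.0007;
0.001 -0.004 0.288 0.0003 0.0002 0.0007;
0.001 -0.004 0.289 0.0003 0.0001 0.0007;
```

```bash
python3 -m crank '.001 -.005 .288 .0003 .0002 .0007;.001 -.005 .288 .0003 .0002 .0007;.001 -.005 .288 .0003 .0002 .0007;.001 -.004 .288 .0003 .0002 .0007;.001 -.004 .288 .0003 .0001 .0007'|sed -n 2,4p
python3 -m crank '0 0 0 0 0 0;0 0 0 0 0 0;0 0 0 0 0 0;0 0 0 0 0 0;0 0 0 0 0 0' -1 30
python3 - <<'E'
from h import *
st(); plan(rail(-.11,-.028,.002),down(1.3),15)
E
```

```text
tcp_pos: [0.517, -0.0999, 0.0023]
tool_rot: [0.659, 0.752, 0.0, 0.0]
force: [-0.1, -1.0, 0.4]
t: 14.85
tcp_pos: [0.5164, -0.0996, 0.0024]
tool_rot: [0.659, 0.753, -0.0, -0.001]
force: [-1.4, 0.2, -7.8]
finger_gap: 0.815
gripper_force: 38.3
{'t': 14.85, 'q': [-0.4033, 0.7758, 1.8278, 0.0005, 0.5398, -0.5366], 'tcp_pos': [0.5164, -0.0996, 0.0024], 'force': [-1.3685, 0.1607, -7.8031], 'finger_gap': 0.8146, 'gripper_force': 38.2636}
dist 0.0477 deg 6.32
-0.072 0.033 0.001 -0.0001 -0.0 0.0047;
-0.072 0.033 0.001 -0.0001 -0.0 0.0047;
-0.072 0.034 0.001 -0.0001 -0.0001 0.0047;
-0.072 0.034 0.001 -0.0 -0.0 0.0047;
-0.071 0.035 0.001 -0.0001 -0.0001 0.0047;
-0.071 0.036 0.0 -0.0 -0.0 0.0047;
-0.071 0.036 0.001 -0.0001 -0.0001 0.0047;
-0.071 0.037 0.0 -0.0 -0.0 0.0047;
-0.07 0.037 0.001 -0.0001 -0.0001 0.0047;
-0.07 0.038 0.0 -0.0 -0.0 0.0046;
-0.07 0.038 0.001 -0.0001 -0.0001 0.0047;
-0.069 0.039 0.0 -0.0 -0.0 0.0046;
-0.069 0.039 0.001 -0.0001 -0.0001 0.0047;
-0.069 0.039 0.001 -0.0 -0.0 0.0046;
-0.069 0.04 0.0 -0.0001 -0.0001 0.0047;
```

The grip is carrying nearly the block's weight. I'll lower it slightly so it stays on the bench.

```bash
python3 -m crank '0 0 .01 0 0 0;0 0 0 0 0 0;0 0 .01 0 0 0;0 0 0 0 0 0;0 0 0 0 0 0' - 25
python3 - <<'E'
from h import *
findrest('wrist');s=snap('wrist');C=cloud(s);m=(C[...,2]>.028)&(C[...,2]<.045)&(abs(C[...,0]-.5)<.012)&(abs(C[...,1]+.1)<.05); q=C[m]; print(len(q),np.polyfit(q[:,1],q[:,2],1), np.median(q[:,2])); st()
E
```

```text
t: 15.35
tcp_pos: [0.5166, -0.0997, 0.0019]
tool_rot: [0.659, 0.753, -0.0, -0.001]
force: [-0.4, 0.1, -5.3]
finger_gap: 0.815
gripper_force: 38.4
wrist rest [ 0.5151 -0.0884  0.    ] [104.  101.3] az -82.38 rail x,y -0.1354 0.0242
9831 [0.00374467 0.03461188] 0.03426039970590926
{'t': 15.45, 'q': [-0.4033, 0.7768, 1.8276, 0.0005, 0.5384, -0.5367], 'tcp_pos': [0.5166, -0.0997, 0.0019], 'force': [-0.2452, 0.2454, -3.6828], 'finger_gap': 0.8109, 'gripper_force': 38.5432}
```

```bash
python3 -m crank '0 0 .006 0 0 0;0 0 .004 0 0 0;-.072 .033 0 0 0 .0047;-.072 .033 0 0 0 .0047;-.072 .034 0 0 0 .0047'
python3 -m crank '-.072 .034 0 0 0 .0047;-.071 .035 0 0 0 .0047;-.071 .036 0 0 0 .0047;-.071 .036 0 0 0 .0047;-.071 .037 0 0 0 .0047' | sed -n 2,4p
python3 -m crank '-.07 .037 0 0 0 .0047;-.07 .038 0 0 0 .0047;-.07 .038 0 0 0 .0047;-.07 .039 0 0 0 .0047;0 0 0 0 0 0' | sed -n 2,4p
python3 - <<'E'
from h import *
st(); plan(rail(-.11,-.028,.0015),down(1.3),3)
E
```

```text
t: 15.95
tcp_pos: [0.5199, -0.106, 0.0019]
tool_rot: [0.667, 0.745, -0.0, -0.003]
force: [-3.2, 6.6, 6.0]
finger_gap: 0.81
gripper_force: 39.9
tcp_pos: [0.5283, -0.1194, 0.0019]
tool_rot: [0.681, 0.733, -0.0, -0.003]
force: [-3.1, 7.6, 6.2]
tcp_pos: [0.5343, -0.1295, 0.0019]
tool_rot: [0.691, 0.723, -0.0, -0.004]
force: [-5.4, 7.4, 7.2]
{'t': 16.95, 'q': [-0.4419, 0.7907, 1.7624, 0.0025, 0.5957, -0.4884], 'tcp_pos': [0.5343, -0.1295, 0.0019], 'force': [-5.403, 7.3676, 7.2473], 'finger_gap': 0.8097, 'gripper_force': 40.2629}
dist 0.0128 deg 1.31
-0.09 0.058 0.003 -0.0012 -0.001 0.0046;
-0.089 0.058 0.003 -0.0012 -0.001 0.0046;
-0.089 0.059 0.003 -0.0013 -0.0009 0.0046;
```

```bash
python3 -m crank '-.09 .058 0 0 0 .0046;-.089 .058 0 0 0 .0046;-.089 .059 0 0 0 .0046;0 0 0 0 0 0;0 0 0 0 0 0' | sed -n 2,4p
python3 -m crank '0 0 0 0 0 0;0 0 0 0 0 0;0 0 0 0 0 0;0 0 -.25 0 0 0;0 0 -.5 0 0 0' .82 | sed -n 2,5p
python3 -m crank '0 0 -.6 0 0 0;0 0 -.6 0 0 0;0 -.3 -.3 0 0 0;0 -.4 -.3 0 0 -.07;0 -.5 0 0 0 -.07' .2| sed -n 2,4p
python3 - <<'E'
from h import *
st(); findrest('top'); plan(rail(-.19,-.03,.11),down(91.3),15)
E
```

```text
tcp_pos: [0.5337, -0.135, 0.0021]
tool_rot: [0.699, 0.715, -0.003, -0.012]
force: [-20.7, 15.7, 21.0]
tcp_pos: [0.5316, -0.1385, 0.0275]
tool_rot: [0.699, 0.715, -0.006, -0.014]
force: [-15.9, -1.7, -12.5]
finger_gap: 0.91
tcp_pos: [0.4986, -0.147, 0.1055]
tool_rot: [0.614, 0.789, 0.001, 0.003]
force: [0.1, 0.3, -0.5]
{'t': 18.45, 'q': [-0.502, 0.5792, 1.8106, 0.0003, 0.7455, -0.7497], 'tcp_pos': [0.4986, -0.147, 0.1055], 'force': [0.0688, 0.2717, -0.4691], 'finger_gap': 0.5984, 'gripper_force': 0.0}
top rest [ 0.5354 -0.1104  0.    ] [68.9 72.1] az 1.09 rail x,y -0.1156 0.0018
dist 0.0324 deg 76.98
0.016 -0.051 -0.009 -0.0 -0.0001 -0.057;
0.021 -0.049 -0.009 -0.0 -0.0001 -0.057;
0.025 -0.047 -0.009 -0.0001 -0.0001 -0.057;
0.029 -0.044 -0.009 -0.0 -0.0001 -0.057;
0.033 -0.042 -0.009 -0.0001 -0.0001 -0.057;
0.037 -0.038 -0.009 -0.0 -0.0001 -0.057;
0.04 -0.035 -0.009 -0.0001 -0.0001 -0.057;
0.043 -0.031 -0.009 -0.0001 -0.0001 -0.057;
0.046 -0.027 -0.009 -0.0 -0.0001 -0.057;
0.048 -0.023 -0.009 -0.0001 -0.0001 -0.0571;
0.05 -0.019 -0.009 -0.0 -0.0001 -0.057;
0.051 -0.014 -0.01 -0.0001 -0.0001 -0.0571;
0.053 -0.01 -0.01 -0.0 -0.0001 -0.057;
0.053 -0.005 -0.009 -0.0001 -0.0 -0.0571;
0.054 -0.001 -0.01 -0.0 -0.0001 -0.057;
```

The front finger touched the rail at 20 N, within limits, and has let go. Next I'll turn the gripper and push from behind with both fingers.

```bash
python3 -m crank '.016 -.051 -.009 0 0 -.057;.021 -.049 -.009 0 0 -.057;.025 -.047 -.009 0 0 -.057;.029 -.044 -.009 0 0 -.057;.033 -.042 -.009 0 0 -.057' 1|sed -n 4p
python3 -m crank '.037 -.038 -.009 0 0 -.057;.04 -.035 -.009 0 0 -.057;.043 -.031 -.009 0 0 -.057;.046 -.027 -.009 0 0 -.057;.048 -.023 -.009 0 0 -.057'|sed -n 4p
python3 -m crank '.05 -.019 -.009 0 0 -.057;.051 -.014 -.01 0 0 -.057;.053 -.01 -.01 0 0 -.057;.053 -.005 -.009 0 0 -.057;.054 -.001 -.01 0 0 -.057'|sed -n 4p
python3 - <<'E'
from kin import *
st(); s=findrest('wrist'); cv2.imwrite('pics/w5.png',s['image'][:,:,::-1]);findrest('top')
k,C,o=fit(); q=telemetry.sense()['q']
for x in(-.19,-.13): q,e=ik(rail(x,-.028,.002),down(91.3),k,C,q); print(q.round(2),round(e,4))
E
```

```text
force: [-0.4, 0.2, -0.4]
force: [-0.4, -0.3, 0.3]
force: [0.3, -0.0, 0.2]
{'t': 20.0, 'q': [-0.53, 0.545, 1.8847, 0.0002, 0.7107, -2.1175], 'tcp_pos': [0.4657, -0.1442, 0.1092], 'force': [0.2574, -0.0398, 0.1876], 'finger_gap': 0.9993, 'gripper_force': 0.0}
wrist rest [ 0.5288 -0.1368  0.    ] [ 77.3 119.2] az 1.75 rail x,y -0.1228 -0.0245
top rest [ 0.5358 -0.1346  0.    ] [ 68.9 120.5] az 1.08 rail x,y -0.1157 -0.0224
[-0.53  0.76  1.94 -0.    0.45 -2.12] 0.0
[-0.47  0.78  1.79 -0.    0.57 -2.06] 0.0
```

View pics/w5.png

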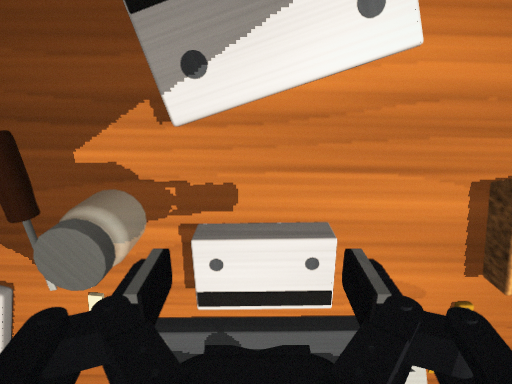

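The wrist view shows the rest square to the rail at (264,265), ahead of the open fingers. Only bare bench lies behind it as far as the big block at (290,60). I'll go down behind it.

Run:
```python
from h import *
plan(rail(-.187,-.023,-.001),down(91.2),5)
```

```text
dist 0.1104 deg 0.46
0.004 0.036 0.551 -0.0 0.0001 -0.001;
0.003 0.036 0.551 -0.0 0.0 -0.001;
0.003 0.037 0.551 -0.0 0.0001 -0.001;
0.004 0.036 0.551 -0.0 0.0 -0.001;
0.003 0.037 0.55 -0.0001 0.0001 -0.0011;
```

```bash
python3 -m crank '.004 .036 .551 0 0 -.001;.003 .036 .551 0 0 -.001;.003 .037 .551 0 0 -.001;.004 .036 .551 0 0 -.001;.003 .037 .55 0 0 -.001'|sed -n 2,4p
python3 -m crank '0 0 0 0 0 0;-.2 0 0 0 0 0;-.2 0 0 0 0 0;-.12 0 0 0 0 0;-.12 0 0 0 0 0'|sed -n 2,4p
python3 -m crank '-.12 0 0 0 0 0;-.12 0 0 0 0 0;-.12 0 0 0 0 0;-.1 0 0 0 0 0;-.1 0 0 0 0 0'|sed -n 2,4p
python3 - <<'E'
from h import *
s=st(); p=np.array(s['tcp_pos'])-O; print('tcp rail',p@RX,p@RY); findrest('top')
E
```

```text
tcp_pos: [0.4649, -0.1368, -0.002]
tool_rot: [-0.01, 1.0, -0.0, 0.0]
force: [0.7, -0.9, -0.6]
tcp_pos: [0.4891, -0.1355, -0.0003]
tool_rot: [-0.012, 1.0, 0.0, -0.001]
force: [-5.7, -0.5, 3.6]
tcp_pos: [0.5083, -0.1337, -0.0007]
tool_rot: [-0.011, 1.0, 0.002, -0.004]
force: [-8.1, -0.0, 6.6]
{'t': 21.6, 'q': [-0.4697, 0.7829, 1.8233, -0.001, 0.5445, -2.0625], 'tcp_pos': [0.5083, -0.1337, -0.0007], 'force': [-8.0922, -0.0472, 6.6084], 'finger_gap': 1.0007, 'gripper_force': 3.7599}
tcp rail -0.14323021182123566 -0.0209195643374467
top rest [ 0.5578 -0.1056  0.    ] [66.3 63.2] az -89.25 rail x,y -0.0931 0.006
```

```bash
python3 -m crank '0 0 -.04 0 0 0;-.08 0 0 0 0 0;-.08 0 0 0 0 0;-.06 0 0 0 0 0;0 0 0 0 0 0'|sed -n 2,4p
python3 -m crank '-.04 0 0 0 0 0;-.03 0 0 0 0 0;-.02 0 0 0 0 0;0 0 0 0 0 0;0 0 0 0 0 0'|sed -n 2,4p
python3 - <<'E'
from h import *
s=st(); p=np.array(s['tcp_pos'])-O; print('tcp rail',p@RX,p@RY)
E
```

```text
tcp_pos: [0.5204, -0.1347, 0.0004]
tool_rot: [-0.011, 1.0, 0.001, -0.001]
force: [-3.6, 1.0, 2.0]
tcp_pos: [0.5234, -0.1346, 0.0004]
tool_rot: [-0.011, 1.0, 0.001, -0.001]
force: [-5.4, 0.4, 2.8]
{'t': 22.65, 'q': [-0.4586, 0.7875, 1.7898, -0.0001, 0.5671, -2.0521], 'tcp_pos': [0.5234, -0.1346, 0.0004], 'force': [-5.4195, 0.4154, 2.8118], 'finger_gap': 0.9987, 'gripper_force': 2.6142}
tcp rail -0.1281778875101827 -0.02222103762807111
```

```bash
for i in 1 2; do python3 -m crank '-.025 0 0 0 0 0;-.02 0 0 0 0 0;-.02 0 0 0 0 0;0 0 0 0 0 0;0 0 0 0 0 0'|sed -n 2,4p; done
```

```text
tcp_pos: [0.5239, -0.1346, 0.0004]
tool_rot: [-0.012, 1.0, 0.001, -0.003]
force: [-9.8, -2.4, 5.4]
tcp_pos: [0.5238, -0.1345, 0.0004]
tool_rot: [-0.012, 1.0, 0.002, -0.006]
force: [-15.0, -5.6, 9.7]
```

```bash
python3 -m crank '-.025 0 0 0 0 0;-.02 0 0 0 0 0;-.02 0 0 0 0 0;0 0 0 0 0 0;0 0 0 0 0 0'|sed -n 2,4p
python3 -m crank '.05 0 0 0 0 0;.08 0 0 0 0 0;.3 0 0 0 0 0;.5 0 0 0 0 0;.2 0 0 0 0 0'|sed -n 2,4p
python3 -m crank '0 0 -.5 0 0 0;0 0 -.8 0 0 0;.3 0 -.8 0 0 0;.8 0 -.3 0 0 0;.8 0 0 0 0 0'|sed -n 2,4p
python3 - <<'E'
from h import *
st(); s=findrest('top'); hs=cv2.cvtColor(s['image'],cv2.COLOR_RGB2HSV)
C=cloud(s); q=proj(s,rail(-.045,-.03,.022))[0].astype(int); x,y=q
side=snap('side'); x2,y2=proj(side,rail(-.045,-.03,.022))[0].astype(int)
a=cv2.resize(s['image'][y-45:y+45,x-60:x+60,::-1],(560,420),interpolation=cv2.INTER_CUBIC); b=cv2.resize(side['image'][y2-60:y2+60,x2-34:x2+34,::-1],(238,420),interpolation=cv2.INTER_CUBIC)
cv2.imwrite('pics/f1.png',np.hstack([a,b]))
E
```

```text
tcp_pos: [0.5238, -0.1343, 0.0004]
tool_rot: [-0.012, 1.0, 0.002, -0.009]
force: [-21.2, -9.0, 12.3]
tcp_pos: [0.4864, -0.136, 0.0005]
tool_rot: [-0.011, 1.0, 0.0, 0.0]
force: [0.0, -0.6, -0.5]
tcp_pos: [0.4134, -0.1392, 0.0986]
tool_rot: [-0.012, 1.0, -0.002, 0.004]
force: [-0.9, 0.0, -0.4]
{'t': 25.15, 'q': [-0.5824, 0.5233, 2.0224, 0.0004, 0.5872, -2.177], 'tcp_pos': [0.4134, -0.1392, 0.0986], 'force': [-0.9138, 0.0365, -0.419], 'finger_gap': 0.9974, 'gripper_force': 0.0}
top rest [ 0.5688 -0.1341  0.    ] [ 63.2 120.7] az 1.07 rail x,y -0.0827 -0.0227
```

View pics/f1.png

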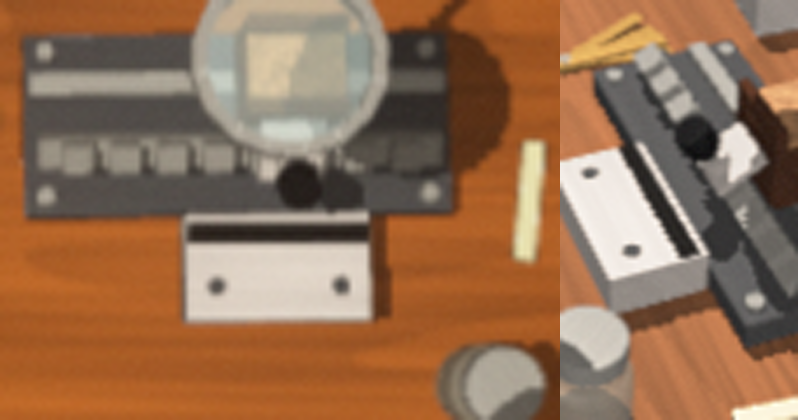

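The final view shows the rest touching the rail's front edge along its whole long side, from (185,215) to (368,213) in the left panel, centred near the knob at (300,185). The blank and jar look undisturbed. One last numeric check before handing in.

Run:
```python
from h import *
import pickle
s0=pickle.load(open('top0.pkl','rb'))
def knob(s):
    hsv=cv2.cvtColor(s['image'],cv2.COLOR_RGB2HSV); C=cloud(s); m=(hsv[...,2]<45)&(C[...,2]>.06)&(C[...,2]<.12); m[:165]=0;m[200:]=0;m[:,:280]=0;m[:,350:]=0; return np.median(C[m],0)
s1=snap('top'); a,b=knob(s0),knob(s1); print('knob',a,b,'moved',(b-a)@RX,(b-a)@RY,(b-a)[2])
d=np.linalg.norm(s1['image'].astype(int)-s0['image'],axis=2)
for n,(x,y) in dict(blank=(562,279),crowner=(612,274),jar=(550,338),driver=(582,345),gauge=(377,270),cork=(364,333),bar=(307,296),lens=(492,210),big2=(481,418)).items():
    x,y=int(x/1.5),int(y/1.5); print(n,d[y-12:y+12,x-10:x+10].mean().round(1),end=' ')
# gap: unwooded pixels along the seam
C=cloud(s1)
for y in(-.075,-.03,.025):
    u=proj(s1,[rail(-.03,y,.022),rail(-.1,y,.034)]); n=25; L=np.array([u[0]+(u[1]-u[0])*t for t in np.linspace(0,1,n)]); hs=cv2.cvtColor(s1['image'],cv2.COLOR_RGB2HSV); print('\nsat',[int(hs[int(round(v)),int(round(x)),1]) for x,v in L])
```

```text
knob [ 0.61488098 -0.10802699  0.0950755 ] [ 0.61760891 -0.13873445  0.09612443] moved 0.0020305636210897564 -0.030761452164318186 0.001048929895984485
blank 16.8 crowner 17.8 jar 27.6 driver 30.9 gauge 16.8 cork 18.1 bar 17.7 lens 19.6 big2 243.3 
sat [38, 40, 36, 38, 38, 35, 34, 36, 67, 89, 83, 51, 34, 30, 28, 28, 29, 30, 30, 29, 29, 29, 27, 28, 31]

sat [76, 81, 64, 43, 29, 34, 33, 40, 53, 79, 70, 51, 34, 30, 29, 30, 30, 27, 28, 28, 28, 31, 30, 28, 29]

sat [28, 31, 28, 28, 27, 40, 34, 38, 58, 81, 72, 54, 34, 28, 29, 29, 30, 29, 28, 30, 30, 29, 31, 30, 29]
```

```bash
python3 -c "
from station import manip; print(manip.sign_off())"
```

```text
the job is handed in; nothing more can be done
None
```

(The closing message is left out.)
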